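# Snap the parts-case lid shut on the soldering bench

## Task

Close the lid of the grey parts case: press down each of the four raised rim flaps round the white lid until it clicks flat. Only press with the fingers: do not lift or tip the case or shove it away from its place, leave the blue stand, the charcoal block and the jar undisturbed, and draw the hand back at the end.

Things in the scene. Friction and masses are not known exactly. Their poses are not given: they have to be found in the camera images.
- case: grey plastic case 170 (x) x 130 (y) x 50 mm, loose, 0.6 to 1 kg, flat on a 12 mm pale slab. Origin: centre of its underside, z up. White lid 6 mm thick, top face 56 mm above the origin: fixed panel 108 x 68 mm, fixed 29 mm square corners, and between these four rim flaps hinged at the panel's edges (x = +-54.5, y = +-34.5 mm), flush with the panel when shut
- flap_a (a joint): white rim flap, short end, +x side of the case, 66 mm long, 30 mm from inner hinge to outer edge, 6 mm thick. 0 = raised by 0.5 rad (outer edge 14 mm up), 0.5 = shut flat. Snaps: 22 mm out from the hinge it resists with about 7 N at first, less further down; beyond 0.25 rad it snaps shut by itself and stays, released before that it springs back up.
- flap_a_press (a point): point on the upper face of that flap (a), 22 mm out from its hinge line and midway along it; moves with the flap. x axis: points outward from the lid, level while the flap stands raised, tilted 0.5 rad down when it is shut.
- flap_b (a joint): white rim flap, long side, +y side of the case, 106 mm long, 30 mm from inner hinge to outer edge, 6 mm thick. 0 = raised by 0.5 rad (outer edge 14 mm up), 0.5 = shut flat. Snaps: 22 mm out from the hinge it resists with about 7 N at first, less further down; beyond 0.25 rad it snaps shut by itself and stays, released before that it springs back up.
- flap_b_press (a point): point on the upper face of that flap (b), 22 mm out from its hinge line and midway along it; moves with the flap. x axis: points outward from the lid, level while the flap stands raised, tilted 0.5 rad down when it is shut.
- flap_c (a joint): white rim flap, short end, -x side of the case, 66 mm long, 30 mm from inner hinge to outer edge, 6 mm thick. 0 = raised by 0.5 rad (outer edge 14 mm up), 0.5 = shut flat. Snaps: 22 mm out from the hinge it resists with about 7 N at first, less further down; beyond 0.25 rad it snaps shut by itself and stays, released before that it springs back up.
- flap_c_press (a point): point on the upper face of that flap (c), 22 mm out from its hinge line and midway along it; moves with the flap. x axis: points outward from the lid, level while the flap stands raised, tilted 0.5 rad down when it is shut.
- flap_d (a joint): white rim flap, long side, -y side of the case, 106 mm long, 30 mm from inner hinge to outer edge, 6 mm thick. 0 = raised by 0.5 rad (outer edge 14 mm up), 0.5 = shut flat. Snaps: 22 mm out from the hinge it resists with about 7 N at first, less further down; beyond 0.25 rad it snaps shut by itself and stays, released before that it springs back up.
- flap_d_press (a point): point on the upper face of that flap (d), 22 mm out from its hinge line and midway along it; moves with the flap. x axis: points outward from the lid, level while the flap stands raised, tilted 0.5 rad down when it is shut.
- stand: bystander: blue stepped round weight, 68 mm across, with a steel rod and a short arm, 80 mm high in all, loose. Origin at the centre of its underside
- charcoal: bystander: black charcoal block 70 x 45 x 30 mm, loose. Origin at the centre of its underside
- jar: bystander: small amber jar with a steel cap, 48 mm across, 55 mm high, loose. Origin at the centre of its underside
Not all that is in view belongs to the job. Leave any orange or yellow look-alike of the case alone.

How it is judged (in metres and radians):
At the end, for the whole second after the job is handed in: all four flaps are snapped flat (each joint above 0.42 rad of 0.5), the case lies flat (within 0.06 rad) and at rest within 30 mm of where it was, and the stand, charcoal block and jar are within 15 mm of where they were (value of joint each of flap_a, flap_b, flap_c, flap_d above 0.42 rad and distance of case from where it was at the start of the episode below 0.03 m and angle between case's own z axis and vertical below 0.06 rad and linear speed of case below 0.02 m/s and distance of each of stand, charcoal, jar from where it was at the start of the episode below 0.015 m); the robot touches nothing.
It fails at once if the case is lifted more than about 10 mm off the slab (height (world z) of case above 0.022 m).
It fails at once if the case is tipped by more than 0.2 rad (angle between case's own z axis and vertical above 0.2 rad).
It fails at once if the case is shoved more than 40 mm (distance of case from where it was at the start of the episode above 0.04 m).
It fails at once if the stand, the charcoal block or the jar is moved by more than 20 mm or tipped over (distance of any of stand, charcoal, jar from where it was at the start of the episode above 0.02 m or angle between any of stand, charcoal, jar's own z axis and vertical above 0.4 rad).
It also fails if it takes over 51 s, if anything falls off the work surface, if the arm or the gripper's body presses on something with over 40 N, if the wrist force passes 120 N, or if a joint passes its speed limit or range.

## Robot

A 6-joint arm with a two-finger parallel gripper is mounted at the origin on the work surface. World frame = base frame: x ahead of the robot, y to its left, z up, the work surface at z = 0. Lengths are in mm, angles in rad, forces in N, time in s.
With the tool pointing down it reaches from about 300 to 775 mm from the base axis. Payload 14.6 kg.
Tool frame: the origin (TCP) lies on the front face of the gripper's body, between the roots of the fingers; the fingertips stand 97 mm ahead of it and the grasp point (between the pads) lies 78 mm ahead of it; z points along the fingers, y is the line along which they close (so a half turn about z gives the same grasp; the last joint's range is limited). The gripper opens to 94 mm and grips with 3 to 60 N. Pads are 16 mm wide; open, the fingers measure 119 mm over their backs; the gripper's body (75 mm by 177 mm) begins 78 mm behind the grasp point.
Start: joints at [-1.413, 0.3, 1.521, -0, 1.321, -0.067], TCP at [122.595, -536.153, 302.646] pointing down, gripper open.
Joint ranges: [-3.03, 3.03], [-0.79, 2.21], [0.23, 2.52], [-1.04, 4.18], [0, 3.07], [-2.55, 2.55]. Speed limits (rad/s): [2.22, 2.22, 2.57, 3.14, 3.14, 3.14].

## Interface

Orientations are given as [roll, pitch, yaw] about the fixed x, y, z axes, in that order (R = Rz(yaw) Ry(pitch) Rx(roll)).
In Python, from cell import * gives the robot as it stands.
- The arm moves only by the tool carry_out, never from a script. Its arguments are lists of equal length, an entry for each row: "slide": the shift along the world's x, y, z scaled (see below), a list of three; "dr": the turn, a rotation vector about the world's x, y, z scaled (see below), a list of three; "gripper": the opening in per cent of the stroke, from 0 (shut) to 100 (fully open). A call has 1 to 10 rows; each row is the pose to reach, as a shift and turn from the pose commanded when the call began, turning the shorter way round; what a row does not reach only later rows make up. The controller multiplies each number of a shift by 0.25 m and each number of a turn by 360 degrees. A row lasts 1/12 s, in which the tool goes at most 41.7 mm and 7.16 degrees, less where a joint would pass 70% of its speed; a pose out of reach is approached as far as the arm can. A call with a number of a shift or a turn outside -1 to 1 is refused whole. A call with a gripper value outside its range is refused whole. The fingers move at their own pace and stop on an object; "newtons" is the grip in N (left out, the last holds). Time passes only in rows, so rows that repeat a pose let the fingers close. It gives the time, the measured TCP pose, the force, the opening and the grip force at its end, in the units of the state.
- read_state(): the state, without advancing time (a new reading comes with each control period).
- camera(name): name is "side" or "top" or "wrist"; returns the picture (420x560x3 uint8, red, green, blue); there is no depth.
- camera_model(name): a dict with "vfov" (degrees; the focal length in pixels is half the picture's height over the tangent of half this angle, whatever the lens; pixels are square), "cx", "cy" (the principal point, pixels), "R" (3x3) and "t" (3): a world point X has camera coordinates R X + t. Camera axes: x right, y down, z forward; pixel columns grow to the right and rows downward; lengths in mm; the calibration is good to about 2 mm. A picture is of the moment at which its call begins: read the wrist's pose just before it. camera_model takes no time and is no camera call; for the wrist camera it gives the pose at the moment of the call.
- sign_off(): hands the job in; it is judged then, once.
The state is a dict: "clock": time; "joints": joint angles; "qd": joint speeds; "effort": joint torques, N m; "eef_pos": TCP position; "eef_rot": TCP orientation; "wrist_force": force on the tool from outside, world axes, zero at the start; "moment": the same for the moment, N m; "finger_gap": finger opening in mm; "finger_force": force on a finger pad.
Only numpy, scipy, OpenCV 4.12 (cv2) and the standard library are available. Lean on these libraries where they do the work, as an engineer would, in place of code of your own. Each camera call takes 0.05 s, during which the arm holds its last target. There are 200 camera calls.

## Working session

There is one attempt and no reset: what is moved stays moved. The work goes in short steps, Python scripts to look and compute and a tool call to move; the robot and the scene stay as the last step left them, time stands still between calls to the robot, and variables do not carry over. Pictures are saved under pics/ and viewed, at most 10 in all, crops included, and the job is handed in when it is done.

Besides the shell and the picture viewer there is one more tool, called as name(argument=value, ...), one argument or row to a line, values as JSON. carry_out: Moves the arm, as the interface text tells. Its arguments: {"type":"object","properties":{"slide":{"type":"array","items":{"type":"array","items":{"type":"number","minimum":-1,"maximum":1}}},"dr":{"type":"array","items":{"type":"array","items":{"type":"number","minimum":-1,"maximum":1}}},"gripper":{"type":"array","items":{"type":"number"}},"newtons":{"type":"number"}},"required":["slide","dr","gripper"]}

```bash
mkdir -p pics
python3 - <<'E'
from cell import *
import cv2
s=read_state(); print(s)
for n in("top","side"):
    m=camera_model(n); print(n,m)
    cv2.imwrite(f"pics/{n}0.png",camera(n)[:,:,::-1])
E
```

```text
{'clock': 0.0, 'joints': array([-1.41258780e+00,  3.00475906e-01,  1.52154825e+00, -1.54266194e-06,
        1.32067603e+00, -6.65886990e-02]), 'qd': array([-1.45672536e-03,  1.31901583e-04, -4.60128646e-05, -1.80306324e-04,
       -4.43486628e-04,  4.82519677e-04]), 'effort': array([ 2.17707951e-03, -5.31812382e+01, -3.52734160e+01,  7.09411385e-02,
        2.44986912e-02, -9.14243333e-05]), 'eef_pos': array([ 122.58132214, -536.02677819,  302.09751554]), 'eef_rot': array([-3.14048748e+00, -7.22035900e-05,  2.24797570e-01]), 'wrist_force': array([ 0.39574979,  0.79533044, -0.38985503]), 'moment': array([ 0.04416858,  0.03256386, -0.00905923]), 'finger_force': 0.0, 'finger_gap': 93.5632590862358}
top {'vfov': 54.964830266262936, 'cx': 287.3739674139855, 'cy': 211.68779741902813, 'R': array([[ 0.02851788, -0.9994285 , -0.01814956],
       [-0.98419986, -0.02489988, -0.17530154],
       [ 0.17474943,  0.02286202, -0.98434748]]), 't': array([   3.28276989,  525.99640144, 1027.74810549])}
side {'vfov': 48.451158380294586, 'cx': 286.33300725667664, 'cy': 200.21980896612922, 'R': array([[-0.99119336, -0.1306209 , -0.02176951],
       [-0.05263053,  0.53943654, -0.84037982],
       [ 0.12151443, -0.83183315, -0.54156057]]), 't': array([ 513.17693502,   98.08440115, 1028.56779219])}
```

View pics/top0.png

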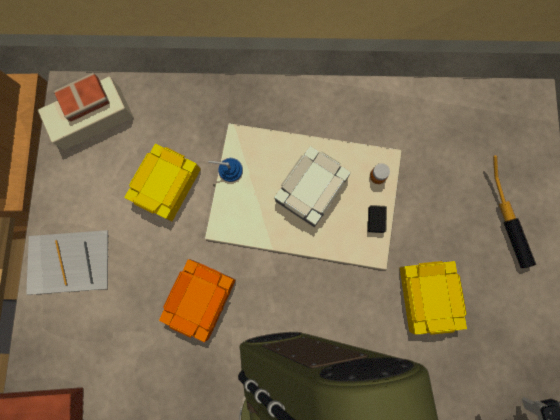

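View pics/side0.png

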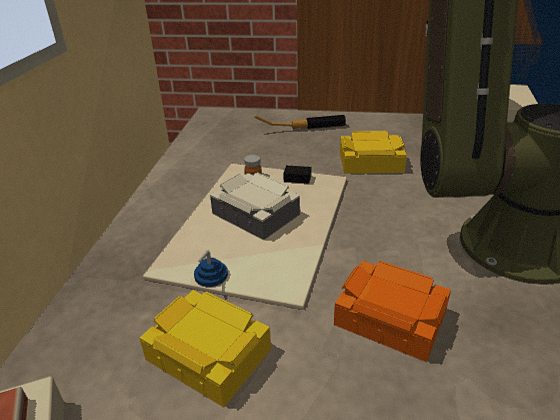

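The case is at about (312,187) in the top view and (255,203) in the side view. The stand is at (231,169), the jar at (380,174) and the charcoal block at (377,219). I'll enlarge the case next.

Run:
```python
import cv2,numpy as np
a=cv2.imread("pics/top0.png")[140:235,265:360]; b=cv2.imread("pics/side0.png")[160:245,200:310]
a=cv2.resize(a,(400,400),interpolation=cv2.INTER_CUBIC); b=cv2.resize(b,(400,309),interpolation=cv2.INTER_CUBIC)
c=np.zeros((400,800,3),np.uint8); c[:,:400]=a; c[:309,400:]=b
cv2.imwrite("pics/z.png",c)
```

```text
(no output)
```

View pics/z.png

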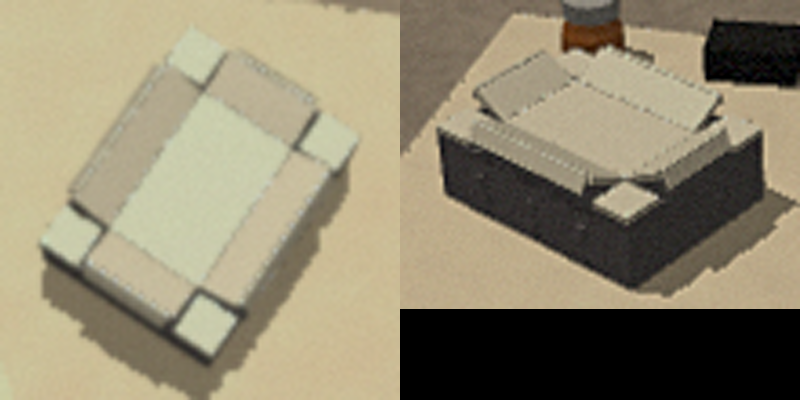

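The crop shows the lid with its outer corners at about (193,25), (358,138), (212,357) and (42,241). The panel corners are at about (205,93), (290,148), (205,282) and (113,227). All four flaps are raised.

```bash
cat > h.py <<'E'
from cell import *
import numpy as np
def ray(n,uv,z,m=None):
    m=m or camera_model(n); f=210/np.tan(np.radians(m["vfov"]/2))
    d=m["R"].T@np.array([(uv[0]-m["cx"])/f,(uv[1]-m["cy"])/f,1]); c=-m["R"].T@m["t"]
    return c+d*(z-c[2])/d[2]
E
python3 - <<'E'
from h import *
np.set_printoptions(precision=1,suppress=True)
s=95/400
C=[ray("top",(265+(u+.5)*s-.5,140+(v+.5)*s-.5),68)[:2] for u,v in[(193,25),(358,138),(212,357),(42,241),(205,93),(290,148),(205,282),(113,227)]]
C=np.array(C);print(C)
for q in(C[:4],C[4:]):
    e=np.roll(q,-1,0)-q; print("ctr",q.mean(0),np.hypot(*e.T),np.degrees(np.arctan2(e[:,1],e[:,0])))
s2=110/400
S=np.array([ray("side",(200+u*s2,160+v*s2),68)[:2] for u,v in[(438,125),(630,218),(764,130)] for u in[u-400]]);print("side",S,(S[0]+S[2])/2)
for n,uv,z in[("stand",(231,169),40),("jar",(380,170),67),("char",(377,217),42)]:print(n,ray("top",uv,z))
E
```

```text
[[ 703.6  -39.8]
 [ 631.6 -144.7]
 [ 490.3  -55.4]
 [ 560.6   51.6]
 [ 658.8  -48.2]
 [ 624.1 -102.2]
 [ 537.1  -50.3]
 [ 570.6    7.6]]
ctr [596.5 -47.1] [127.2 167.2 128.1 169.7] [-124.4  147.7   56.7  -32.6]
ctr [597.6 -48.3] [ 64.1 101.3  66.9 104.3] [-122.7  149.2   60.   -32.4]
side [[701.8 -33.1]
 [559.1  57.9]
 [490.  -47.4]] [595.9 -40.3]
stand [641.5 175.2  40. ]
jar [ 640.3 -225.    67. ]
char [ 518.2 -220.8   42. ]
```

carry_out(
  slide=[
    [0.95, 0.98, 0],
    [0.95, 0.98, 0],
    [0.95, 0.98, 0],
    [0.95, 0.98, 0],
    [0.95, 0.98, 0],
    [0.95, 0.98, 0],
    [0.95, 0.98, 0],
    [0.95, 0.98, 0],
    [0.95, 0.98, 0],
    [0.95, 0.98, 0],
  ],
  dr=[
    [0, 0, -0.126],
    [0, 0, -0.126],
    [0, 0, -0.126],
    [0, 0, -0.126],
    [0, 0, -0.126],
    [0, 0, -0.126],
    [0, 0, -0.126],
    [0, 0, -0.126],
    [0, 0, -0.126],
    [0, 0, -0.126],
  ],
  gripper=[100, 100, 100, 100, 100, 100, 100, 100, 100, 100],
)

```text
clock: 0.93
eef_pos: [362.6, -287.9, 302.6]
eef_rot: [-3.141, 0.0, -0.563]
wrist_force: [-1.0, 0.2, 0.7]
finger_gap: 93.9
finger_force: 0.0
```

carry_out(
  slide=[
    [0.94, 0.98, 0],
    [0.94, 0.98, 0],
    [0.94, 0.98, 0],
    [0.94, 0.98, 0],
    [0.94, 0.98, 0],
    [0.94, 0.98, 0],
    [0.94, 0.98, 0],
    [0.94, 0.98, 0],
    [0.94, 0.98, 0],
    [0.94, 0.98, 0],
  ],
  dr=[
    [0, 0, 0],
    [0, 0, 0],
    [0, 0, 0],
    [0, 0, 0],
    [0, 0, 0],
    [0, 0, 0],
    [0, 0, 0],
    [0, 0, 0],
    [0, 0, 0],
    [0, 0, 0],
  ],
  gripper=[100, 100, 100, 100, 100, 100, 100, 100, 100, 100],
)

```text
clock: 1.77
eef_pos: [595.9, -44.8, 301.5]
eef_rot: [3.141, 0.001, -0.564]
wrist_force: [-0.6, 0.5, -0.4]
finger_gap: 93.7
finger_force: 0.0
```

Run:
```python
from h import *
import cv2,pickle
print(read_state()["eef_pos"]); m=camera_model("wrist"); print(m)
pickle.dump(m,open("m.pkl","wb"))
cv2.imwrite("pics/w1.png",camera("wrist")[:,:,::-1])
```

```text
[595.85159967 -44.80138801 301.52634815]
{'vfov': 65.95384928687683, 'cx': 280.4666874237096, 'cy': 202.85813468878794, 'R': array([[-5.34549340e-01, -8.45137117e-01,  5.07126702e-04],
       [-8.20088237e-01,  5.18850742e-01,  2.41348693e-01],
       [-2.04235862e-01,  1.28596896e-01, -9.70438329e-01]]), 't': array([279.74135421, 486.09492486, 515.45165423])}
```

View pics/w1.png

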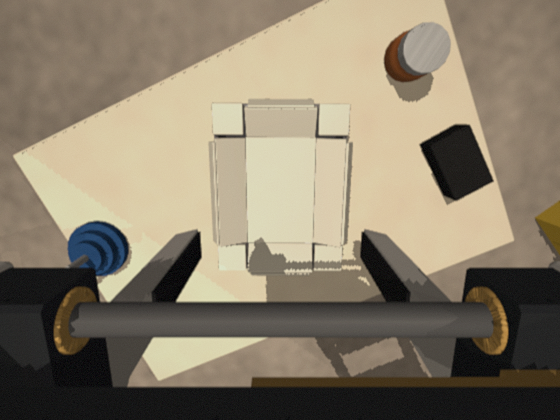

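The wrist view shows the case centred between the fingers. Outer corners are at (211,103), (351,104), (343,270) and (219,270), and panel corners at (246,137), (315,137), (314,242) and (247,242). There are no obstacles under the fingers.

Run:
```python
from h import *
import pickle
m=pickle.load(open("m.pkl","rb"))
np.set_printoptions(precision=1,suppress=True)
C=np.array([ray("w",p,68,m)[:2] for p in[(211,103),(351,104),(343,270),(219,270),(246,137),(315,137),(314,242),(247,242)]]);print(C)
for q in(C[:4],C[4:]):
    e=np.roll(q,-1,0)-q; print("ctr",q.mean(0),np.hypot(*e.T),np.degrees(np.arctan2(e[:,1],e[:,0])))
```

```text
[[ 702.7  -36.9]
 [ 632.3 -146.6]
 [ 490.1  -57.1]
 [ 560.2   53.6]
 [ 659.5  -47.2]
 [ 624.3 -102.8]
 [ 533.5  -47.4]
 [ 570.5   11.1]]
ctr [596.3 -46.8] [130.3 168.  131.  168.9] [-122.7  147.8   57.7  -32.4]
ctr [596.9 -46.6] [ 65.8 106.4  69.2 106.4] [-122.3  148.6   57.7  -33.2]
```

carry_out(
  slide=[
    [0.002, -0.007, -0.15],
    [0.002, -0.007, -0.3],
    [0.002, -0.007, -0.41],
    [0.002, -0.007, -0.44],
    [0.002, -0.007, -0.465],
    [0.002, -0.007, -0.485],
    [0.002, -0.007, -0.505],
    [0.002, -0.007, -0.52],
    [0.002, -0.007, -0.532],
    [0.002, -0.007, -0.532],
  ],
  dr=[
    [0, 0, 0],
    [0, 0, 0],
    [0, 0, 0],
    [0, 0, 0],
    [0, 0, 0],
    [0, 0, 0],
    [0, 0, 0],
    [0, 0, 0],
    [0, 0, 0],
    [0, 0, 0],
  ],
  gripper=[100, 100, 100, 100, 100, 100, 100, 100, 100, 100],
)

```text
clock: 2.65
eef_pos: [596.3, -48.2, 171.7]
eef_rot: [-3.14, -0.003, -0.567]
wrist_force: [-2.7, -1.9, 10.5]
finger_gap: 93.8
finger_force: 6.6
```

carry_out(
  slide=[
    [0, 0, -0.01],
    [0, 0, -0.016],
    [0, 0, -0.016],
    [0, 0, -0.016],
  ],
  dr=[
    [0, 0, 0],
    [0, 0, 0],
    [0, 0, 0],
    [0, 0, 0],
  ],
  gripper=[100, 100, 100, 100],
)

```text
clock: 2.98
eef_pos: [595.7, -47.9, 166.2]
eef_rot: [-3.141, -0.001, -0.567]
wrist_force: [0.2, -0.3, -0.1]
finger_gap: 94.2
finger_force: 0.0
```

carry_out(
  slide=[
    [0, 0, 0.16],
    [0, 0, 0.16],
    [0.25, -0.158, 0.16],
    [0.25, -0.158, 0.16],
    [0.25, -0.158, 0.16],
    [0.25, -0.158, 0.16],
    [0.25, -0.158, 0.16],
    [0.25, -0.158, 0.16],
    [0.25, -0.158, 0.16],
    [0.25, -0.158, 0.16],
  ],
  dr=[
    [0, 0, 0],
    [0, 0, 0],
    [0, 0, 0],
    [0, 0, 0],
    [0, 0, 0],
    [0, 0, 0],
    [0, 0, 0],
    [0, 0, 0],
    [0, 0, 0],
    [0, 0, 0],
  ],
  gripper=[0, 0, 0, 0, 0, 0, 0, 0, 0, 0],
)

```text
clock: 3.82
eef_pos: [657.8, -86.9, 206.1]
eef_rot: [-3.141, -0.0, -0.566]
wrist_force: [0.3, -0.4, -0.1]
finger_gap: 31.0
finger_force: 0.0
```

Run:
```python
from h import *
import cv2
print(read_state()["finger_gap"])
w=camera("wrist")[:,:,::-1]; t=camera("side")[150:260,190:330,::-1]
cv2.imwrite("pics/w2.png",np.hstack([cv2.resize(w,(480,360)),cv2.resize(t,(320,360))]))
```

```text
30.984965254911433
```

View pics/w2.png

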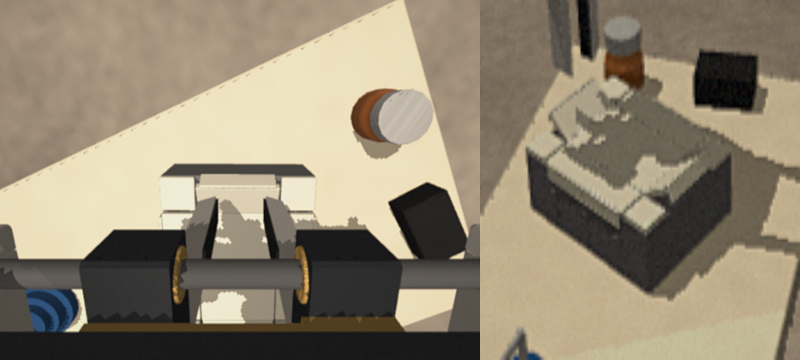

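The long flaps lie flat. The two fingers, which are still closing, are over the far short flap, so I'll press that one now.

carry_out(
  slide=[
    [0, 0, 0],
    [0, 0, 0],
    [0, 0, -0.04],
    [0, 0, -0.07],
    [0, 0, -0.095],
    [0, 0, -0.12],
    [0, 0, -0.14],
    [0, 0, -0.155],
    [0, 0, -0.16],
    [0, 0, -0.16],
  ],
  dr=[
    [0, 0, 0],
    [0, 0, 0],
    [0, 0, 0],
    [0, 0, 0],
    [0, 0, 0],
    [0, 0, 0],
    [0, 0, 0],
    [0, 0, 0],
    [0, 0, 0],
    [0, 0, 0],
  ],
  gripper=[0, 0, 0, 0, 0, 0, 0, 0, 0, 0],
)

```text
clock: 4.75
eef_pos: [657.9, -87.4, 165.5]
eef_rot: [3.141, 0.001, -0.567]
wrist_force: [-1.5, -0.1, 3.1]
finger_gap: 0.6
finger_force: 1.6
```

carry_out(
  slide=[
    [0, 0, 0.14],
    [0, 0, 0.16],
    [-0.5, 0.316, 0.16],
    [-0.5, 0.316, 0.16],
    [-0.5, 0.316, 0.16],
    [-0.5, 0.316, 0.16],
    [-0.5, 0.316, 0.16],
    [-0.5, 0.316, 0.16],
    [-0.5, 0.316, 0.16],
  ],
  dr=[
    [0, 0, 0],
    [0, 0, 0],
    [0, 0, 0],
    [0, 0, 0],
    [0, 0, 0],
    [0, 0, 0],
    [0, 0, 0],
    [0, 0, 0],
    [0, 0, 0],
  ],
  gripper=[0, 0, 0, 0, 0, 0, 0, 0, 0],
)

```text
clock: 5.5
eef_pos: [533.7, -8.6, 205.9]
eef_rot: [-3.141, -0.001, -0.567]
wrist_force: [-0.1, 0.6, 0.4]
finger_gap: 0.1
finger_force: 0.0
```

carry_out(
  slide=[
    [0, 0, -0.04],
    [0, 0, -0.07],
    [0, 0, -0.095],
    [0, 0, -0.12],
    [0, 0, -0.14],
    [0, 0, -0.155],
    [0, 0, -0.16],
    [0, 0, -0.16],
    [0, 0, -0.16],
  ],
  dr=[
    [0, 0, 0],
    [0, 0, 0],
    [0, 0, 0],
    [0, 0, 0],
    [0, 0, 0],
    [0, 0, 0],
    [0, 0, 0],
    [0, 0, 0],
    [0, 0, 0],
  ],
  gripper=[0, 0, 0, 0, 0, 0, 0, 0, 0],
)

```text
clock: 6.25
eef_pos: [533.1, -8.5, 165.5]
eef_rot: [3.141, 0.0, -0.567]
wrist_force: [-2.0, -0.7, 2.2]
finger_gap: 0.3
finger_force: 1.3
```

carry_out(
  slide=[
    [0, 0, 0.16],
    [0, 0, 0.3],
    [0, 0, 0.5],
    [-0.2, -0.2, 0.55],
    [-0.4, -0.6, 0.55],
    [-0.4, -0.9, 0.55],
    [-0.4, -0.9, 0.55],
    [-0.4, -0.9, 0.55],
    [-0.4, -0.9, 0.55],
    [-0.4, -0.9, 0.55],
  ],
  dr=[
    [0, 0, 0],
    [0, 0, 0],
    [0, 0, 0],
    [0, 0, 0],
    [0, 0, 0],
    [0, 0, 0],
    [0, 0, 0],
    [0, 0, 0],
    [0, 0, 0],
    [0, 0, 0],
  ],
  gripper=[0, 0, 0, 0, 0, 0, 0, 0, 0, 0],
)

```text
clock: 7.08
eef_pos: [431.2, -238.5, 303.2]
eef_rot: [3.141, -0.001, -0.572]
wrist_force: [-0.8, 0.1, 0.6]
finger_gap: 0.6
finger_force: 0.0
```

Run:
```python
from h import *
import cv2
s=read_state();print(s["eef_pos"],s["clock"])
a=camera("top")[140:240,215:400,::-1]; b=camera("side")[150:285,180:330,::-1]
cv2.imwrite("pics/e.png",np.hstack([cv2.resize(a,(440,238)),cv2.resize(b,(264,238))]))
```

```text
[ 431.21847408 -238.45829508  303.23542442] 7.0833
```

View pics/e.png

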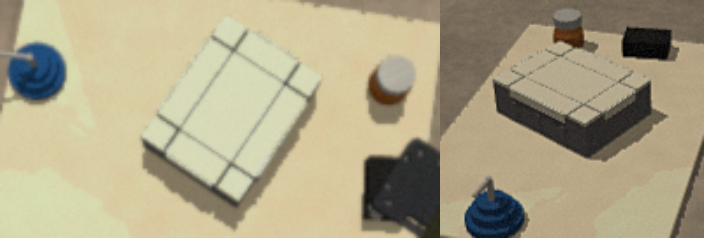

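All four flaps are flat and flush with the panel in both views. The case and the bystanders are in place, and the hand is drawn back well above everything.

```bash
python3 -c "
from cell import *
print(sign_off())"
```

```text
the job is handed in; nothing more can be done
None
```

I pressed all four flaps flat and drew the hand back; in the last camera views the case, stand, charcoal block and jar look undisturbed, and I handed the job in after about 7 s of the 51 s allowed, though sign-off gave no verdict.

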